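# Cover the clean bottles, then crack the sticky stock box

## Robot

A 7-joint arm with a two-finger parallel gripper is mounted at the origin on the work surface. World frame = base frame: x ahead of the robot, y to its left, z up, the work surface at z = 0. Lengths are in m, angles in rad, forces in N, time in s.
With the tool pointing down it reaches from about 0.425 to 0.8 m from the base axis. Payload 8.3 kg.
Tool frame: the origin (TCP) lies at the centre of the arm's flange, where the gripper is bolted on; the fingertips stand 173 mm ahead of it and the grasp point (between the pads) lies 155 mm ahead of it; z points along the fingers, y is the line along which they close (so a half turn about z gives the same grasp; the last joint's range is limited). The gripper opens to 85 mm and grips with 20 to 120 N. Pads are 22 mm wide; open, the fingers measure 114 mm over their backs; the gripper's body (76 mm by 85 mm) begins 54 mm behind the grasp point. The pads swing forward as they close: fully open they stand 13 mm farther back than shut.
Start: joints at [1.181, 0.383, 0.016, 1.37, -0.006, 1.388, -0.046], TCP at [0.201, -0.592, 0.405] pointing down, gripper open.
Joint ranges: [-2.95, 2.95], [-0.25, 2.06], [-1.52, 1.56], [0.18, 2.33], [-1.44, 4.58], [0.02, 2.06], [-3.01, 3.01]. Speed limits (rad/s): [2.39, 2.39, 3.01, 3.01, 3.14, 3.14, 3.14].

## Interface

Orientations are given as a rotation vector (axis times angle).
In Python, from station import r, capture, camera_info gives the robot as it stands.
- The arm moves only by the shell command python3 -m pendant 'ROWS' [OPENING] [FORCE]. ROWS is JSON, a list of rows, each a list of 2 entries, a list of its own where there are three numbers: the shift along the tool's x, y, z in cm, then the turn about the tool's z in rad. In form: [[[dx, dy, dz], twist], ...]. A call has 1 to 8 rows; each row is the pose to reach, as a shift and turn from the pose commanded when the call began, along the tool's axes at that moment; what a row does not reach only later rows make up. A row lasts 1/8 s, in which the tool goes at most 62.5 mm and 10.7 degrees, less where a joint would pass 70% of its speed; a pose out of reach is approached as far as the arm can. A call with a gripper value outside its range is refused whole. OPENING is the finger opening in cm, from 0 to 8.54, set as the call begins (- or left out, the last holds). The fingers move at their own pace and stop on an object; FORCE is the grip in N (left out, the last holds). Time passes only in rows, so rows that repeat a pose let the fingers close. It gives the time, the measured TCP pose, the force, the opening and the grip force at its end, in the units of the state.
- r.state(): the state, without advancing time (a new reading comes with each control period).
- capture(name): name is "scene" or "top" or "wrist"; returns (picture, depth): 400x640x3 uint8, red, green, blue; 400x640 float32, m along the optical axis (not along the pixel's ray), 0 where there is no reading.
- camera_info(name): a dict with "intrinsics" (3x3 intrinsics, pixels), "R" (3x3) and "t" (3): a world point X has camera coordinates R X + t; the wrist camera has in their place "hand_eye" (4x4, takes a point from camera to tool coordinates, whose origin is the TCP and whose axes are the flange's). Camera axes: x right, y down, z forward; pixel columns grow to the right and rows downward; lengths in m; the calibration is good to about 2 mm. A picture is of the moment at which its call begins: read the wrist's pose just before it. camera_info takes no time and is no camera call.
- r.job_done(): hands the job in; it is judged then, once.
The state is a dict: "clock": time; "joints": joint angles; "qd": joint speeds; "joint_torque": joint torques, N m; "ee_pos": TCP position; "tool_rot": TCP orientation; "force": force on the tool from outside, world axes, zero at the start; "moment": the same for the moment, N m; "finger_gap": opening from 0.0 (shut) to 1.0 (fully open); "finger_force": force on a finger pad.
Only numpy, scipy, OpenCV 4.12 (cv2) and the standard library are available. Lean on these libraries where they do the work, as an engineer would, in place of code of your own. Each camera call takes 0.05 s, during which the arm holds its last target. There are 200 camera calls.

## Task

Before the strong-smelling stock is opened, close the carton of clean sample bottles: fold its plain flap down level first, then the flap with the white label band over it. Then pull the blue lid of the white stock box upwards until the sticky seal lets go, without letting it fly up, and keep holding it in the gripper, level over the box and about 30 mm open; finish there, with the gripper holding the lid still. Leave the bottles and jars standing about where they are.

Things in the scene. Friction and masses are not known exactly. Their poses are not given: they have to be found in the camera images.
- carton: Open cardboard carton of clean amber sample bottles, fixed to the bench, 160 (x) x 130 (y) x 100 mm high. Origin: centre of its underside; z up. Along its two 160 mm long sides, at the top rim, a cardboard flap is hinged: the plain flap on its -y side, the flap with the white label band on its +y side. The bottles inside end 20 mm below the rim.
- flap_plain (a joint): Angle (rad) of the plain flap: 0 = closed, lying level over the carton; 1.57 = upright; it starts at 1.5 to 2.1, upright to leaning outward. It can go to 2.3. 156 mm wide, 85 mm from hinge to free edge, 3 mm thick, light (about 1 N moves it at mid-length), stays where it is left.
- flap_plain_hinge (a point): Middle of the plain flap's hinge line, 65 mm to the carton's -y side and 100.5 mm above the bench. Its y axis is the carton's y: the closed flap points along +y.
- flap_plain_edge (a point): Middle of the plain flap's free edge.
- flap_label (a joint): Angle (rad) of the flap with a white band 45 mm wide (both faces) along its free edge: as for the plain flap, 0 = closed (it then lies over the plain flap), it starts at 1.5 to 2.1. Same size and stiffness.
- flap_label_hinge (a point): Middle of the labelled flap's hinge line, 65 mm to the carton's +y side and 104 mm above the bench. The closed flap points along the carton's -y.
- flap_label_edge (a point): Middle of the labelled flap's free edge.
- stock_box: White plastic stock box, fixed to the bench, 200 (x) x 170 (y) x 110 mm high, with a black 4 mm gasket on its rim (top 114 mm above the bench) and a loose blue lid pressed on. Origin: centre of its underside; z up.
- lid: Blue lid, loose, 0.28 to 0.46 kg: a plate 200 (x) x 170 (y) x 12 mm, below it a white plug that sits 20 mm deep in the box, on top a steel grip bar. Origin: centre of the plate's underside; shut, it lies 114 mm above the box's origin, turned like the box; z up.
- lid_bar (a point): Centre of the lid's grip bar: 14 mm wide (across the lid's x), 12 mm high, 110 mm long along the lid's y, on two 12 mm posts 94 mm apart; 38 mm above the lid's top face, 164 mm above the bench when shut. An upward pull of 12 to 17 N here breaks the seal; it falls to nothing over 8 mm, then up to 15 mm the seal pushes the lid up (10 N at most), then only its weight is left.
- amber_small: Bystander: small amber glass bottle, 36 mm across, about 75 mm tall. Origin: centre of its underside.
- amber_large: Bystander: larger amber glass bottle, 54 mm across, about 120 mm tall. Origin: centre of its underside.
- metal_bottle: Bystander: aluminium bottle with white cap, 68 mm across, about 170 mm tall. Origin: centre of its underside.
- white_jar: Bystander: white jar, 72 mm across, about 75 mm tall. Origin: centre of its underside.
- mortar: Bystander: white ceramic bowl, 100 mm across, 60 mm tall. Origin: centre of its underside.
- metal_cap: Bystander: loose metal screw cap, 36 mm across, 14 mm tall. Origin: centre of its underside.
- orange_vial: Bystander: orange vial, 30 mm across, about 60 mm tall. Origin: centre of its underside.
There are look-alikes about, which are no part of the job. What is shaped like the carton but red is not meant.

How it is judged:
On the way, in this order (a step that is already met when the one before it is completed fails the run):
1. the plain flap is folded down while the labelled flap still stands open (value of joint flap_plain below 0.2 rad and value of joint flap_label above 0.8 rad), for 0.1 s.
2. the labelled flap is folded down over the plain one, the lid still shut (value of joint each of flap_plain, flap_label below 0.2 rad and z of lid in the frame of stock_box below 0.119 m), for 0.1 s.
3. the lid has broken free of its seal and the fingers hold it (z of lid in the frame of stock_box above 0.13 m and contact force between lid and the fingers above 1 N), for 0.1 s.
At the end, for the whole second after the job is handed in: Both flaps lie within 0.2 rad of level; the lid hangs still (under 20 mm/s) in the gripper's fingers (over 1 N of contact), 18 to 50 mm above its shut height, within 0.17 rad of level and 30 mm of the box's axis, not touching the box (value of joint each of flap_plain, flap_label below 0.2 rad and z of lid in the frame of stock_box between 0.132 and 0.164 m and contact force between lid and the fingers above 1 N and contact force between lid and stock_box below 0.3 N and angle between lid's own z axis and vertical below 0.17 rad and horizontal distance between lid and stock_box below 0.03 m and linear speed of lid below 0.02 m/s); the arm keeps its last pose, push and grip.
It fails at once if the lid flies up or is taken away (more than 80 mm above its shut height, or 80 mm sideways) (z of lid in the frame of stock_box above 0.194 m or horizontal distance between lid and stock_box above 0.08 m).
It fails at once if the lid is opened while a flap of the carton is open (z of lid in the frame of stock_box above 0.122 m and value of joint any of flap_plain, flap_label above 0.3 rad).
It fails at once if a bottle, jar, bowl or cap on the bench is moved more than 40 mm or tipped over (distance of any of amber_small, amber_large, metal_bottle, white_jar, mortar, metal_cap, orange_vial from where it was at the start of the episode above 0.04 m or angle between any of amber_small, amber_large, metal_bottle, white_jar, mortar, metal_cap, orange_vial's own z axis and vertical above 0.5 rad).
It also fails if it takes over 58 s, if anything falls off the work surface, if the arm or the gripper's body presses on something with over 40 N, if the wrist force passes 120 N, or if a joint passes its speed limit or range.

## Working session

There is one attempt and no reset: what is moved stays moved. The work goes in short steps, Python scripts to look and compute and a shell command to move; the robot and the scene stay as the last step left them, time stands still between calls to the robot, and variables do not carry over. Pictures are saved under pics/ and viewed, at most 10 in all, crops included, and the job is handed in when it is done.

```bash
mkdir -p pics
cat > h.py <<'E'
import numpy as np, cv2
from scipy.spatial.transform import Rotation as Ro
from station import r, capture, camera_info
def snap(n,f):
    s=r.state(); p,d=capture(n); cv2.imwrite(f'pics/{f}.png',p[:,:,::-1]); np.savez(f'/tmp/{f}.npz',p=p,d=d,pos=s['ee_pos'],rot=s['tool_rot']); return p,d
def cloud(n,f):
    z=np.load(f'/tmp/{f}.npz'); d=z['d']; c=camera_info(n); K=np.array(c['intrinsics'])
    v,u=np.mgrid[:400,:640]; P=np.stack([(u-K[0,2])/K[0,0]*d,(v-K[1,2])/K[1,1]*d,d],-1)
    if n=='wrist':
        H=np.array(c['hand_eye']); P=P@H[:3,:3].T+H[:3,3]; R=Ro.from_rotvec(z['rot']).as_matrix(); W=P@R.T+z['pos']
    else: W=(P-np.array(c['t']))@np.array(c['R'])
    W[d==0]=np.nan; return z['p'],W
E
python3 - <<'E'
from h import *
for n in('scene','top'): snap(n,n+'0')
a=cv2.imread('pics/scene0.png');b=cv2.imread('pics/top0.png')
s=r.state();print(s)
print(Ro.from_rotvec(s['tool_rot']).as_matrix().round(3))
E
```

```text
{'clock': 0.1, 'joints': array([ 1.18107588,  0.38415639,  0.01634847,  1.37106495, -0.00631286,
        1.38815526, -0.04647637]), 'qd': array([-4.87109773e-04, -2.56168023e-03, -6.24704374e-04, -2.45780207e-03,
        1.37155792e-03,  5.29364774e-04,  8.37983752e-05]), 'joint_torque': array([ 3.60251601e-03, -6.29131651e+01,  8.47638622e-01, -3.72752345e+01,
        1.66953471e-02,  1.05041993e-02, -8.91073660e-05]), 'ee_pos': array([ 0.20065482, -0.59176138,  0.40376972]), 'tool_rot': array([-3.09802354e+00, -5.10977283e-01,  4.45933919e-04]), 'force': array([ 0.33514503, -0.38916288,  0.54209185]), 'moment': array([-0.03544478,  0.02829828,  0.01042624]), 'finger_force': 0.0, 'finger_gap': 1.000321456903722}
[[ 0.947  0.321 -0.001]
 [ 0.321 -0.947  0.002]
 [-0.    -0.002 -1.   ]]
```

View pics/scene0.png

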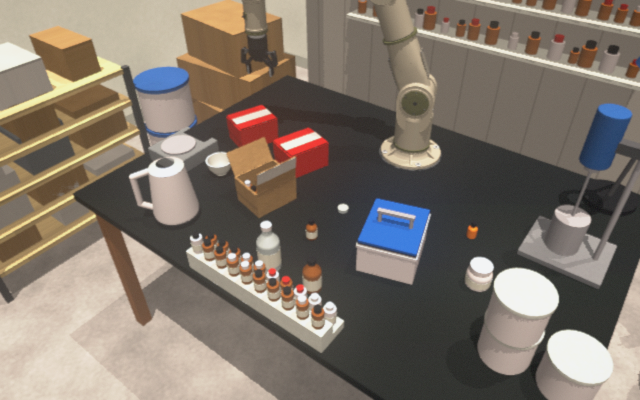

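View pics/top0.png

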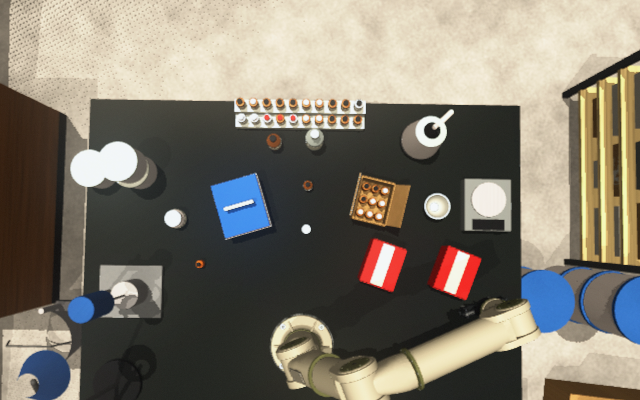

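The carton is at top (378,200): the plain flap leans outward to the right at (398,204), and the labelled flap stands near-upright on the left at (357,195). The stock box lid is at (241,206), with its bar at (239,206). Look-alikes are the red cartons at (384,264) and (456,271) and the blue-topped drums at (546,298) and (595,292). None of these is brown and open, or a white box with a grip bar.

Run:
```python
from h import *
p,W=cloud('top','top0')
def at(u,v): print((u,v),W[v,u].round(3),p[v,u])
for q in [(302,229),(308,185),(274,141),(315,137),(175,217),(437,206),(199,264),(384,264)]: at(*q)
h=cv2.cvtColor(p,cv2.COLOR_RGB2HSV)
# lid
m=np.zeros((400,640),bool); m[165:245,200:280]=1
z=W[...,2]
L=m&(h[...,0]>100)&(h[...,0]<125)&(h[...,1]>120)&(z>.11)&(z<.14)
pts=W[L]; print('lid',len(pts),np.nanmean(pts,0),np.nanstd(pts[:,2]))
rc=cv2.minAreaRect(pts[:,:2].astype(np.float32)); print('lidrect',rc)
B=m&(z>.155)&(z<.19); pts=W[B]; print('bar',len(pts),np.nanmedian(pts,0),cv2.minAreaRect(pts[:,:2].astype(np.float32)))
# carton
m[:]=0; m[165:240,335:420]=1
C=m&(z>.02); pts=W[C]; print('carton all',len(pts),cv2.minAreaRect(pts[:,:2].astype(np.float32)))
for a,b in[(.02,.07),(.07,.09),(.09,.108),(.108,.13),(.13,.15),(.15,.17),(.17,.2)]:
    q=W[m&(z>a)&(z<b)]
    if len(q)>3: print(a,b,len(q),np.median(q,0).round(3),cv2.minAreaRect(q[:,:2].astype(np.float32)))
p,W2=cloud('scene','scene0')
for q in [(250,158),(240,152),(265,143),(233,178),(275,172),(293,161),(259,182),(294,180),(262,212),(297,202),(236,190)]: print(q,W2[q[1],q[0]].round(3),p[q[1],q[0]])
t=cv2.imread('pics/top0.png')[160:245,330:425]; s=cv2.imread('pics/scene0.png')[125:225,215:315]
cv2.imwrite('pics/c0.png',np.hstack([cv2.resize(t,(400,358),interpolation=2)[:350],cv2.resize(s,(390,390),interpolation=2)[:350]]))
```

```text
(302, 229) [0.448 0.003 0.008] [227 232 235]
(308, 185) [ 0.614 -0.018  0.07 ] [55 54 54]
(274, 141) [0.772 0.11  0.117] [67 50 41]
(315, 137) [ 0.777 -0.041  0.179] [232 236 238]
(175, 217) [0.486 0.478 0.08 ] [241 246 248]
(437, 206) [ 0.544 -0.52   0.013] [240 244 246]
(199, 264) [0.311 0.39  0.054] [42 43 43]
(384, 264) [ 0.323 -0.302  0.104] [244 247 245]
lid 2307 [0.53014467 0.22974834 0.12657362] 0.004945001769396315
lidrect ((0.5316696166992188, 0.23075059056282043), (0.19980347156524658, 0.16907021403312683), 16.980424880981445)
bar 126 [0.52969927 0.2288718  0.1690659 ] ((0.5295546650886536, 0.22919823229312897), (0.014305236749351025, 0.1093546599149704), 17.061738967895508)
carton all 1700 ((0.5260637998580933, -0.2699728012084961), (0.18781088292598724, 0.2224249541759491), 76.66873931884766)
0.02 0.07 439 [ 0.558 -0.272  0.059] ((0.5271545052528381, -0.25518959760665894), (0.12646979093551636, 0.21697337925434113), 76.0362777709961)
0.07 0.09 274 [ 0.553 -0.27   0.08 ] ((0.526987612247467, -0.2559465765953064), (0.12453168630599976, 0.21562783420085907), 75.776794433593
[... 533 characters left out ...]
449402, 0.1555318981409073), 76.66873931884766)
0.17 0.2 151 [ 0.548 -0.347  0.18 ] ((0.5533331036567688, -0.27577459812164307), (0.1865188628435135, 0.15459734201431274), 76.75811004638672)
(250, 158) [ 0.539 -0.341  0.13 ] [181 137  89]
(240, 152) [ 0.559 -0.365  0.157] [188 142  94]
(265, 143) [ 0.463 -0.337  0.154] [180 135  89]
(233, 178) [ 0.539 -0.446 -0.004] [74 65 60]
(275, 172) [ 0.577 -0.19   0.158] [133 121 109]
(293, 161) [ 0.508 -0.17   0.171] [132 119 108]
(259, 182) [ 0.638 -0.205  0.148] [133 121 109]
(294, 180) [nan nan nan] [118  90  61]
(262, 212) [ 0.634 -0.211  0.016] [120  92  64]
(297, 202) [ 0.504 -0.166 -0.005] [64 60 57]
(236, 190) [ 0.623 -0.339  0.043] [94 76 59]
```

View pics/c0.png

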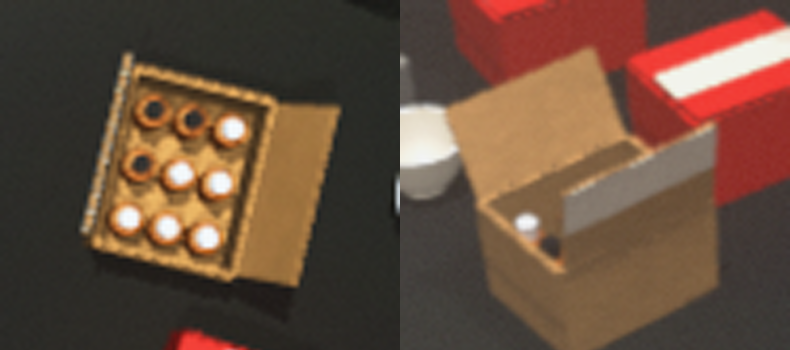

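The crop confirms the choice. The carton is brown and open with bottles inside. The plain flap on its -y side leans outward, its edge at (320,195) in the left panel. The flap with the light band is upright on the +y side, at (108,145) left and (640,180) right. Next I fit the carton frame and flap angles.

Run:
```python
from h import *
p,W=cloud('top','top0'); _,W2=cloud('scene','scene0')
yaw=np.radians(-13.2); R=np.array([[np.cos(yaw),-np.sin(yaw)],[np.sin(yaw),np.cos(yaw)]])
c0=np.array([.5533,-.2758])
for nm,w in(('top',W),('scene',W2)):
    z=w[...,2]; q=w.reshape(-1,3); q=q[np.isfinite(q[:,0])]; l=(q[:,:2]-c0)@R
    k=(abs(l[:,0])<.09)&(abs(l[:,1])<.14)&(q[:,2]>.02); l=l[k]; zz=q[k,2]
    for a,b in[(.03,.06),(.06,.085),(.093,.106),(.11,.12),(.12,.13),(.13,.14),(.14,.15),(.15,.16),(.16,.17),(.17,.18),(.18,.19)]:
        s=(zz>a)&(zz<b)
        for sgn in(-1,1):
            t=s&(np.sign(l[:,1])==sgn)
            if t.sum()>5: print(nm,a,sgn,t.sum(),'x',np.percentile(l[t,0],[1,99]).round(3),'y',np.percentile(l[t,1],[2,50,98]).round(3))
s=r.state();T=Ro.from_rotvec(s['tool_rot']).as_matrix();d=R@(np.array([0,-.155]));print('start in carton frame',(s['ee_pos'][:2]-c0)@R)
```

```text
top 0.03 -1 102 x [-0.083  0.077] y [-0.049 -0.029 -0.007]
top 0.03 1 92 x [-0.083  0.077] y [0.004 0.035 0.068]
top 0.06 -1 157 x [-0.083  0.076] y [-0.049 -0.024 -0.007]
top 0.06 1 251 x [-0.083  0.077] y [0.002 0.035 0.063]
top 0.093 -1 138 x [-0.082  0.083] y [-0.056 -0.048 -0.004]
top 0.093 1 95 x [-0.083  0.082] y [0.001 0.059 0.078]
top 0.11 -1 83 x [-0.072  0.077] y [-0.065 -0.058 -0.051]
top 0.11 1 13 x [-0.082  0.07 ] y [0.038 0.079 0.08 ]
top 0.12 -1 71 x [-0.077  0.075] y [-0.071 -0.063 -0.057]
top 0.12 1 8 x [-0.057  0.055] y [0.08  0.081 0.082]
top 0.13 -1 82 x [-0.075  0.073] y [-0.076 -0.069 -0.062]
top 0.14 -1 82 x [-0.076  0.078] y [-0.082 -0.074 -0.065]
top 0.14 1 6 x [-0.077  0.007] y [0.083 0.084 0.084]
top 0.15 -1 85 x [-0.073  0.078] y [-0.086 -0.079 -0.073]
top 0.15 1 9 x [-0.063  0.069] y [0.084 0.084 0.085]
top 0.16 -1 84 x [-0.075  0.076] y [-0.094 -0.085 -0.078]
top 0.16 1 7 x [-0.048  0.057] y [0.086 0.086 0.087]
top 0.17 -1 70 x [-0.077  0.072] y [-0.093 -0.089 -0.084]
top 0.17 1 9 x [-0.076  0.077] y [0.087 0.089 0.092]
top 0.18 -1 12 x [-0.052  0.072] 
[... 653 characters left out ...]
0.086 0.091]
scene 0.13 -1 131 x [-0.073  0.08 ] y [-0.078 -0.068 -0.059]
scene 0.13 1 83 x [-0.071  0.078] y [0.084 0.088 0.093]
scene 0.14 -1 145 x [-0.076  0.079] y [-0.085 -0.074 -0.064]
scene 0.14 1 84 x [-0.074  0.078] y [0.087 0.09  0.094]
scene 0.15 -1 137 x [-0.076  0.079] y [-0.088 -0.079 -0.069]
scene 0.15 1 93 x [-0.075  0.078] y [0.088 0.092 0.095]
scene 0.16 -1 131 x [-0.077  0.077] y [-0.093 -0.084 -0.074]
scene 0.16 1 94 x [-0.075  0.079] y [0.089 0.093 0.097]
scene 0.17 -1 70 x [-0.072  0.079] y [-0.093 -0.086 -0.08 ]
scene 0.17 1 94 x [-0.073  0.079] y [0.09  0.093 0.098]
scene 0.18 1 93 x [-0.074  0.079] y [0.09  0.095 0.1  ]
start in carton frame [-0.27117785 -0.38814017]
```

```bash
python3 -m pendant '[[[4,-1,0],-0.12],[[9,-2.1,0],-0.27],[[14,-3.3,0],-0.43],[[19.5,-4.6,0],-0.59],[[25,-6,0],-0.75],[[31,-7.4,0],-0.9],[[36,-8.6,0],-1.01],[[37.4,-8.9,0],-1.01]]' 0 40
cat >> h.py <<'E'
YAW=np.radians(-13.2); RC=np.array([[np.cos(YAW),-np.sin(YAW)],[np.sin(YAW),np.cos(YAW)]]); C0=np.array([.5533,-.2758])+RC@[0,.015]
def where():
    s=r.state(); T=Ro.from_rotvec(s['tool_rot']).as_matrix()
    print('t',round(s['clock'],2),'carton xy',((s['ee_pos'][:2]-C0)@RC).round(4),'tip z',round(s['ee_pos'][2]-.173,4),'yaw',np.degrees(np.arctan2(T[1,0],T[0,0])).round(1),'F',s['force'].round(1),'tilt',T[:2,2].round(3),'q',s['joints'].round(2))
E
python3 -c "from h import *; where(); snap('wrist','w0')"
```

```text
clock: 1.1
ee_pos: [0.5295, -0.3838, 0.4038]
tool_rot: [-2.457, -1.955, -0.003]
force: [-0.6, -0.5, -0.4]
finger_gap: -0.003
finger_force: 0.0
t 1.1 carton xy [ 0.0015 -0.1255] tip z 0.2308 yaw 77.0 F [-0.6 -0.5 -0.4] tilt [0.    0.003] q [ 0.78  0.47 -0.29  1.27  0.13  1.43  0.27]
```

View pics/w0.png

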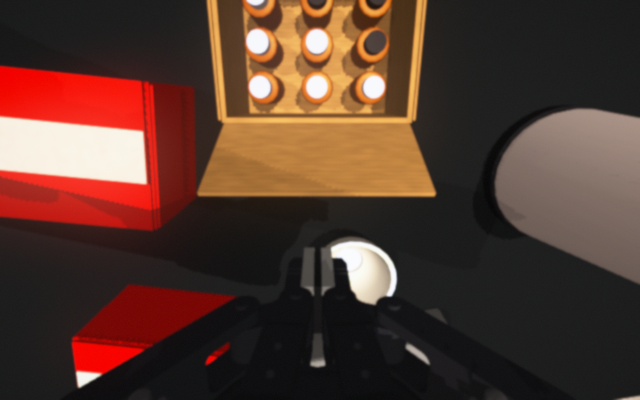

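The wrist view shows the plain flap at (315,160), leaning toward me. The fingertips at (318,255) are clear behind it. I descend and push it upright.

```bash
python3 -m pendant '[[[-1.5,0,0],0],[[-1.5,0,4],0],[[-1.5,0,8],0],[[-0.5,0,8.2],0],[[0.8,0,8.2],0],[[2.1,0,8.2],0],[[3.4,0,8.2],0],[[4.7,0,8.2],0]]'; python3 -c "from h import *; where()"
```

```text
clock: 2.15
ee_pos: [0.5377, -0.3407, 0.3236]
tool_rot: [2.464, 1.947, 0.001]
force: [0.6, -0.1, -0.5]
finger_gap: -0.001
finger_force: 0.2
t 2.15 carton xy [-0.0004 -0.0817] tip z 0.1506 yaw 76.6 F [ 0.6 -0.1 -0.5] tilt [ 0.001 -0.001] q [ 0.73  0.47 -0.3   1.44  0.14  1.25  0.18]
```

```bash
python3 -m pendant '[[[1.3,0,0],0],[[2.6,0,0.4],0],[[3.7,0,1.2],0],[[4.5,0,2.2],0],[[5.1,0,3.4],0],[[5.3,0,4.4],0],[[5.3,0,4.6],0],[[5.3,0,4.6],0]]'; python3 -c "from h import *; where();snap('top','t1');snap('scene','s1');t=cv2.imread('pics/t1.png')[150:250,320:440]; s=cv2.imread('pics/s1.png')[115:225,205:325];cv2.imwrite('pics/c1.png',np.hstack([cv2.resize(t,(400,360)),cv2.resize(s,(390,360))]))"
```

```text
clock: 3.15
ee_pos: [0.5496, -0.29, 0.2771]
tool_rot: [-2.465, -1.947, -0.001]
force: [-3.2, 3.0, 6.8]
finger_gap: 0.002
finger_force: 3.4
t 3.15 carton xy [-0.0004 -0.0297] tip z 0.1041 yaw 76.6 F [-3.2  3.   6.8] tilt [0. 0.] q [ 0.67  0.48 -0.32  1.54  0.16  1.15  0.08]
```

View pics/c1.png

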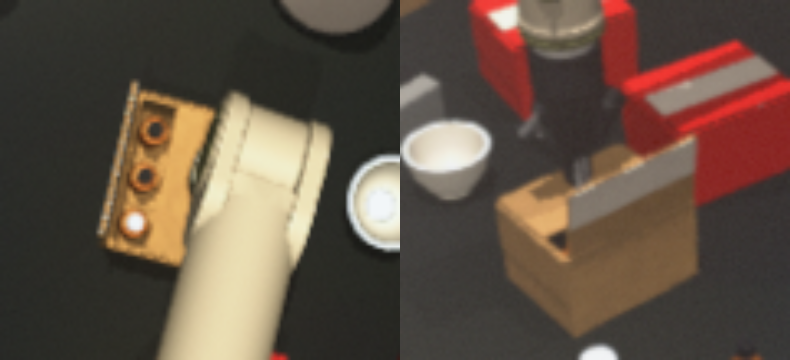

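The plain flap lies level: its front edge is at left-panel (190,180), and the label flap is still upright at (120,160). I lift, cross over, and come down outside the label flap.

```bash
python3 -m pendant '[[[0,0,-5],0],[[0,0,-10],0],[[1,0,-13],0],[[6,0,-13],0],[[11,0,-13],0],[[14.3,0,-13],0],[[14.3,0,-13],0],[[14.3,0,-9],0]]'; python3 -c "from h import *; where();snap('wrist','w1')
p,W=cloud('wrist','w1'); q=W.reshape(-1,3);q=q[np.isfinite(q[:,0])];l=(q[:,:2]-C0)@RC
k=(abs(l[:,0])<.06)&(abs(l[:,1])<.1)
for y in np.arange(-.08,.1,.01):
  s=k&(abs(l[:,1]-y)<.005)
  if s.sum()>5: print(y.round(3),s.sum(),np.percentile(q[s,2],[5,50,95]).round(3))
"
```

```text
clock: 4.25
ee_pos: [0.5835, -0.152, 0.3691]
tool_rot: [2.462, 1.943, 0.006]
force: [-0.5, -0.5, -0.6]
finger_gap: 0.001
finger_force: 0.0
t 4.25 carton xy [0.0012 0.1125] tip z 0.1961 yaw 76.6 F [-0.5 -0.5 -0.6] tilt [ 0.006 -0.002] q [ 0.49  0.38 -0.39  1.48  0.15  1.31 -0.14]
-0.05 54 [0.102 0.103 0.104]
-0.04 99 [0.103 0.104 0.104]
-0.03 90 [0.103 0.104 0.104]
-0.02 83 [0.103 0.104 0.104]
-0.01 23 [0.102 0.103 0.105]
0.06 547 [0.003 0.048 0.091]
0.07 7179 [-0.     0.072  0.139]
0.08 3867 [-0.001  0.161  0.182]
0.09 898 [-0.001 -0.     0.001]
```

```bash
python3 -m pendant '[[[0,0,4],0],[[0,0,4.1],0],[[-1.3,0,4.1],0],[[-2.6,0,4.1],0],[[-3.9,0,4.1],0],[[-5.2,0,4.1],0],[[-6.4,0,4.5],0],[[-7.5,0,5.3],0]]'; python3 -c "from h import *; where()"; python3 -m pendant '[[[-0.8,0,1],0],[[-1.4,0,2.2],0],[[-1.6,0,3.2],0],[[-1.6,0,3.4],0],[[-1.6,0,3.4],0],[[-1.6,0,3.4],0]]';python3 -c "from h import *; where()"
```

```text
clock: 5.3
ee_pos: [0.5651, -0.225, 0.3136]
tool_rot: [2.465, 1.946, 0.001]
force: [0.5, 0.2, 0.1]
finger_gap: 0.003
finger_force: 0.2
t 5.3 carton xy [-0.0001  0.0371] tip z 0.1406 yaw 76.6 F [0.5 0.2 0.1] tilt [ 0.001 -0.   ] q [ 0.59  0.43 -0.35  1.53  0.16  1.21 -0.02]
clock: 6.05
ee_pos: [0.5615, -0.2398, 0.2805]
tool_rot: [2.465, 1.946, -0.0]
force: [-3.9, -0.8, 8.9]
finger_gap: -0.002
finger_force: 4.5
t 6.05 carton xy [-0.0002  0.0219] tip z 0.1075 yaw 76.6 F [-3.9 -0.8  8.9] tilt [ 0.    -0.001] q [ 0.61  0.46 -0.34  1.56  0.17  1.14 -0.  ]
```

Both flaps are pressed level (contact 9 N). I lift, verify with the top camera on the way, and go over the lid bar.

```bash
python3 -m pendant '[[[0,0,-4],0],[[0,0,-9],0],[[2,-0.6,-13],-0.05],[[7,-2.2,-14],-0.12],[[13,-4,-14],-0.2],[[19,-5.9,-14],-0.28],[[25,-7.8,-14],-0.36],[[31,-9.7,-14],-0.44]]' 5; python3 -m pendant '[[[5,-1.6,0],-0.05],[[10,-3,0],-0.09],[[13,-4,0],-0.09],[[13.9,-4.3,0],-0.09],[[13.9,-4.3,0],-0.09]]' ; python3 -c "from h import *; where();snap('wrist','w2');snap('top','t2')
p,W=cloud('top','t2');q=W.reshape(-1,3);q=q[np.isfinite(q[:,0])];l=(q[:,:2]-C0)@RC
k=(abs(l[:,0])<.09)&(abs(l[:,1])<.11)&(q[:,2]>.09);print('carton top',np.percentile(q[k,2],[1,50,99,100]))"
```

```text
clock: 7.05
ee_pos: [0.5385, 0.0852, 0.4195]
tool_rot: [1.977, 2.441, 0.0]
force: [0.6, 0.7, -0.7]
finger_gap: 0.586
finger_force: 0.0
clock: 7.68
ee_pos: [0.4687, 0.2101, 0.4195]
tool_rot: [1.869, 2.525, -0.0]
force: [0.4, -0.9, 0.0]
finger_gap: 0.583
finger_force: 0.0
t 7.67 carton xy [-0.1933  0.4387] tip z 0.2465 yaw 107.0 F [ 0.4 -0.9  0. ] tilt [ 0. -0.] q [ 0.13  0.2  -0.7   1.62  0.13  1.37 -0.29]
carton top [0.09342143 0.10640217 0.11872977 0.12316718]
```

View pics/w2.png

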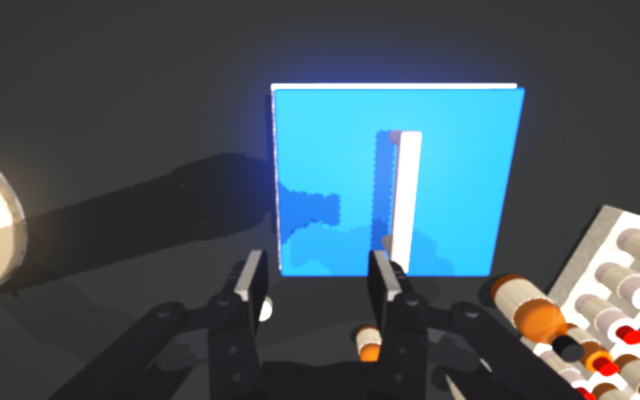

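```bash
python3 -c "
from h import *
for n,f in(('top','t2'),):
  p,W=cloud(n,f);q=W.reshape(-1,3);q=q[np.isfinite(q[:,0])];l=(q[:,:2]-C0)@RC
  for y in np.arange(-.065,.075,.01):
    s=(abs(l[:,0])<.07)&(abs(l[:,1]-y)<.005)&(q[:,2]>.08)
    if s.sum()>3: print(y.round(3),s.sum(),np.percentile(q[s,2],[5,50,95]).round(3))
p,W=cloud('wrist','w2');z=W[...,2];v,u=np.mgrid[:400,:640]
b=(z>.158)&(z<.185)&(u>385)&(u<425)&(v>125)&(v<275);q=W[b];print(len(q),np.median(q,0));rc=cv2.minAreaRect(q[:,:2].astype(np.float32));print(rc)
s=r.state();T=Ro.from_rotvec(s['tool_rot']).as_matrix()
for c in (rc[0],(.5296,.229)): print((T.T@(np.r_[c,.164]-s['ee_pos']))*100)
"
```

```text
-0.065 65 [0.096 0.103 0.112]
-0.055 103 [0.096 0.104 0.111]
-0.045 103 [0.097 0.105 0.113]
-0.035 99 [0.098 0.105 0.111]
-0.025 99 [0.097 0.104 0.113]
-0.015 101 [0.102 0.109 0.117]
-0.005 99 [0.101 0.108 0.117]
0.005 101 [0.101 0.109 0.117]
0.015 100 [0.1   0.109 0.116]
0.025 102 [0.101 0.109 0.117]
0.035 105 [0.099 0.108 0.115]
0.045 99 [0.1   0.108 0.115]
0.055 101 [0.102 0.109 0.117]
0.065 57 [0.083 0.106 0.115]
2884 [0.52603913 0.24029753 0.16946519]
((0.5299754738807678, 0.232164666056633), (0.015005961060523987, 0.10922577232122421), 17.118324279785156)
[ 0.50655533  6.47193159 25.5431594 ]
[ 0.21452087  6.34435119 25.54332446]
```

Flaps measured flat. The wrist view shows the bar at (407,200), and both views agree on its centre to 3 mm. I centre over it, descend and grip.

```bash
python3 -m pendant '[[[0.2,3,0],0],[[0.4,6.4,0],0],[[0.4,6.4,1],0],[[0.4,6.4,4],0],[[0.4,6.4,7],0],[[0.4,6.4,9],0],[[0.4,6.4,10],0],[[0.4,6.4,10],0]]' 5; python3 -m pendant '[[[0,0,0],0],[[0,0,0],0],[[0,0,0],0],[[0,0,0],0],[[0,0,0],0],[[0,0,0],0]]' 0 80; python3 -c "from h import *; where();snap('wrist','w3')"
```

```text
clock: 8.78
ee_pos: [0.5286, 0.2319, 0.3193]
tool_rot: [-1.87, -2.524, 0.002]
force: [0.0, 0.2, 0.5]
finger_gap: 0.583
finger_force: 0.0
clock: 9.52
ee_pos: [0.5289, 0.2329, 0.3209]
tool_rot: [1.869, 2.524, 0.002]
force: [-0.5, -0.3, 6.5]
finger_gap: 0.15
finger_force: 78.8
t 9.53 carton xy [-0.1399  0.4747] tip z 0.1479 yaw 107.0 F [-0.5 -0.3  6.5] tilt [0.002 0.001] q [ 0.05  0.42 -0.67  1.6   0.27  1.22 -0.38]
```

View pics/w3.png

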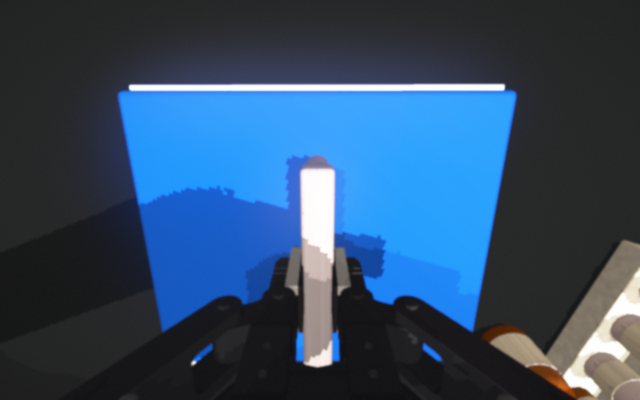

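The bar at (318,260) is centred between the pads. Now a slow pull.

```bash
python3 -m pendant '[[[0,0,-0.1],0],[[0,0,-0.2],0],[[0,0,-0.3],0],[[0,0,-0.4],0],[[0,0,-0.5],0],[[0,0,-0.6],0],[[0,0,-0.7],0],[[0,0,-0.8],0]]'; python3 -m pendant '[[[0,0,-0.1],0],[[0,0,-0.2],0],[[0,0,-0.3],0],[[0,0,-0.4],0],[[0,0,-0.5],0],[[0,0,-0.6],0],[[0,0,-0.7],0],[[0,0,-0.8],0]]'
```

```text
clock: 10.58
ee_pos: [0.5284, 0.2328, 0.3283]
tool_rot: [1.869, 2.525, 0.0]
force: [-1.9, -0.9, -4.5]
finger_gap: 0.143
finger_force: 79.4
clock: 11.58
ee_pos: [0.5289, 0.2328, 0.3364]
tool_rot: [1.869, 2.524, 0.002]
force: [-0.1, -0.6, -2.4]
finger_gap: 0.143
finger_force: 79.7
```

```bash
python3 -m pendant '[[[0,0,-0.2],0],[[0,0,-0.4],0],[[0,0,-0.6],0],[[0,0,-0.8],0],[[0,0,-1.0],0],[[0,0,-1.2],0],[[0,0,-1.4],0],[[0,0,-1.5],0]]'; python3 -m pendant '[[[0,0,0],0],[[0,0,0],0],[[0,0,0],0],[[0,0,0],0]]'; python3 -c "
from h import *; where();snap('scene','s4');snap('top','t4')
p,W=cloud('top','t4');z=W[...,2];h=cv2.cvtColor(p,cv2.COLOR_RGB2HSV)
for n,f in(('top','t4'),('scene','s4')):
  p,W=cloud(n,f);z=W[...,2];h=cv2.cvtColor(p,cv2.COLOR_RGB2HSV)
  L=(h[...,0]>100)&(h[...,0]<125)&(h[...,1]>120)&(z>.13)&(z<.19)&(abs(W[...,0]-.53)<.15)&(abs(W[...,1]-.23)<.15);q=W[L]
  if len(q)<20: continue
  A=np.c_[q[:,:2]-[.53,.23],np.ones(len(q))];print(n,len(q),'slopes,top z',np.linalg.lstsq(A,q[:,2],rcond=None)[0].round(3),np.median(q,0).round(3))
cv2.imwrite('pics/c4.png',cv2.resize(cv2.imread('pics/s4.png')[110:300,200:500],(790,500)))"
```

```text
clock: 12.58
ee_pos: [0.5287, 0.2327, 0.351]
tool_rot: [1.869, 2.525, 0.0]
force: [-0.2, 0.6, -3.2]
finger_gap: 0.143
finger_force: 79.7
clock: 13.08
ee_pos: [0.5286, 0.2327, 0.3507]
tool_rot: [-1.869, -2.525, 0.0]
force: [0.9, -0.4, -4.1]
finger_gap: 0.144
finger_force: 79.7
t 13.07 carton xy [-0.1401  0.4744] tip z 0.1777 yaw 107.0 F [ 0.9 -0.4 -4.1] tilt [-0.  0.] q [ 0.05  0.39 -0.68  1.56  0.25  1.28 -0.36]
top 867 slopes,top z [-0.005 -0.001  0.156] [0.571 0.181 0.156]
scene 2290 slopes,top z [-0.004 -0.003  0.154] [0.557 0.246 0.154]
```

View pics/c4.png

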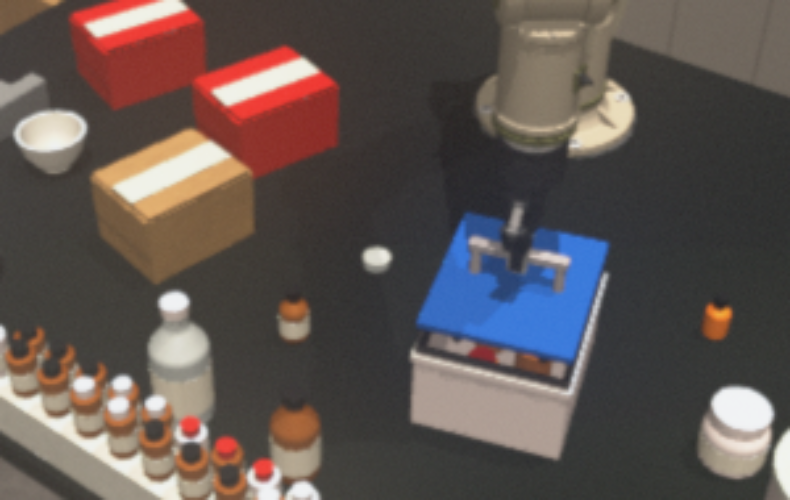

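The carton at (172,190) is shut with its label band on top. The lid at (515,285) hangs level, about 29 mm open, over the box, and all bystanders stand. Handing in.

```bash
python3 -c "from station import r; print(r.job_done())"
```

```text
the job is handed in; nothing more can be done
None
```

I folded the plain flap down and then the labelled flap over it. The blue lid is free of its seal and held level in the gripper, about 29 mm above the shut position. I handed the job in at about 13 s; no verdict came back.

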